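Serve the red sweet with the rocker dispenser

ROBOT

A 6-joint arm with a two-finger parallel gripper is mounted at the origin on the work surface. World frame = base frame: x ahead of the robot, y to its left, z up, the work surface at z = 0. Lengths are in mm, angles in degrees, forces in N, time in s.
With the tool pointing down it reaches from about 350 to 850 mm from the base axis. Payload 8.1 kg.
Tool frame: the origin (TCP) lies at the very end of the fingers, on their centre line; the grasp point (between the pads) lies 19 mm behind it; z points along the fingers, y is the direction in which the jaws open and shut (so a half turn about z gives the same grasp; the last joint's range is limited). The gripper opens to 85 mm and grips with 20 to 120 N. Pads are 22 mm wide; open, the fingers measure 114 mm over their backs; the gripper's body (76 mm by 85 mm) begins 54 mm behind the grasp point. The pads swing forward as they close: fully open they stand 13 mm farther back than shut.
Start: joints at [-80.581, 7.471, 85.268, -0, 87.261, -4.893], TCP at [148.346, -581.377, 231.292] pointing down, gripper open.
Joint ranges: [-169.43, 169.43], [-51.17, 129.36], [1.28, 143.12], [-76.62, 256.62], [0, 156.53], [-152.29, 152.29]. Speed limits (degrees/s): [136.94, 136.94, 159.86, 180, 180, 180].

INTERFACE

Orientations are given as [roll, pitch, yaw] about the fixed x, y, z axes, in that order (R = Rz(yaw) Ry(pitch) Rx(roll)).
In Python, from bench import r, eyes gives the robot as it stands. The module is installed in compiled form; this text tells all that it offers.
- The arm moves only by the tool play_rows, never from a script. Its argument "deltas" is a list of rows, each a list of 3 entries, a list of its own where there are three numbers: the shift along the tool's x, y, z in m, then the turn, a rotation vector about the tool's x, y, z in rad, then the closure, from 0 (fully open) to 1 (shut). A call has 1 to 8 rows; each row shifts and turns the pose as measured when the row begins, along the tool's axes as they then stand; what a row does not reach is not made up. A row lasts 1/8 s, in which the tool goes at most 62.5 mm and 10.7 degrees, less where a joint would pass 70% of its speed; a pose out of reach is approached as far as the arm can. A call with a gripper value outside its range is refused whole. The fingers move at their own pace and stop on an object; "force" is the grip in N (left out, the last holds). Time passes only in rows, so rows that do not move let the fingers close. It gives the time, the measured TCP pose, the force and the opening at its end, in the units of the state.
- r.sense(): the state, without advancing time (a new reading comes with each control period).
- eyes.snapshot(name): name is "scene" or "top"; returns the picture (480x640x3 uint8, red, green, blue); there is no depth.
- eyes.get_calibration(name): a dict with "mtx" (3x3 intrinsics, pixels), "R" (3x3) and "t" (3): a world point X has camera coordinates R X + t. Camera axes: x right, y down, z forward; pixel columns grow to the right and rows downward; lengths in mm; the calibration is good to about 2 mm. A picture is of the moment at which its call begins. get_calibration takes no time and is no camera call.
- r.hand_in(): hands the job in, once; it reports no verdict.
The state is a dict: "time": time; "joint_pos": joint angles; "qd": joint speeds; "joint_efforts": joint torques, N m; "tool_pos": TCP position; "tcp_rot": TCP orientation; "ft_force": force on the tool from outside, world axes, zero at the start; "wrist_torque": the same for the moment, N m; "finger_gap": finger opening in mm.
Only numpy, scipy, OpenCV 4.12 (cv2) and the standard library are available. Lean on these libraries where they do the work, as an engineer would, in place of code of your own. Each camera call takes 0.05 s, during which the arm holds its last target. There are 200 camera calls.

TASK

Slide the empty terracotta dish along the ledge until it stands under the spout of the lane that holds the red sweet, then press that lane's wooden paddle down so that the clear gate at its other end lifts and the sweet rolls into the dish, and let the paddle come back up. Only push and press: grip or lift nothing and do not touch the sweets. The blue sweet stays behind its gate, and everything else, on the lazy Susan and off it, stays where it is.

Things in the scene. Friction and masses are not known exactly. Their poses are not given: they have to be found in the camera images.
- dish: Empty round terracotta dish, loose on the ledge, about 0.3 kg: 106 mm across the rim, 96 mm across the foot, 36 mm high, wall 5 mm, inner floor 6 mm above the ledge. Origin: centre of its underside, z up.
- red_sweet: Hard round red sweet, a ball 28 mm across, about 20 g; at the start it lies in one of the two lanes of the dispenser, against that lane's closed gate. Which lane varies. Origin: its centre.
- blue_sweet: The same ball in blue, in the other lane, against the other gate. Origin: its centre.
- dispenser: Wooden twin-lane sweet dispenser, fixed; base 190 x 160 x 50 mm high, posts to 135 mm. Origin: on the ledge between the lanes (lane a at x = -45 mm, b at +45). Its -y axis points the way sweets roll, +y to the paddles. Along y: base -50 to +110 mm, lips -90, gates -60, rocker pins +20 (125 mm up), paddle centres +120. Clear-sided lanes slope 8 degrees; the spouts overhang the base by 40 mm.
- spout_a (a point): Middle of the lip of lane a's spout, on the lane's floor, 60 mm above the ledge (underside 54 mm up, so the dish's rim passes below). A sweet lands 20 to 45 mm beyond the lip: the dish stands right with its centre about 30 mm beyond the lip (dispenser's -y), in line with the lane; it then does not touch the base.
- spout_b (a point): The same for lane b.
- paddle_a (a point): Centre of the top face of lane a's paddle, a dark wooden pad 45 x 44 mm and 10 mm thick, at the rocker's end opposite the gate, 100 mm from its pin; 132 mm above the ledge at rest. It moves with the rocker.
- paddle_b (a point): The same for lane b.
- rocker_a (a joint): Angle of lane a's rocker (rad): 0 at rest, gate shut; grows as the paddle is pressed, to a stop at 0.45 (paddle centre about 44 mm lower, gate about 35 mm higher). Above about 0.35 the sweet rolls out under the gate, in under 1 s. A spring brings it back: about 1.5 N on the paddle starts it, about 4 N holds it down.
- rocker_b (a joint): The same for lane b.
- acoma_pot: Painted white pot with black and terracotta bands, 104 mm across, 100 mm high, loose on the lazy Susan (a cherry wood turntable 320 mm across, to the robot's right, its top 34 mm above the ledge; it turns easily). Origin: centre of its underside.
- pitcher: Blue glazed pitcher, 76 mm across plus a handle, 115 mm high, loose on the lazy Susan. Origin: centre of its underside.
- paperweight: Green glass dome, 68 mm across, 50 mm high, loose on the lazy Susan. Origin: centre of its underside.
- juniper_bird: Carved wooden bird on a round foot 56 mm across, about 87 mm high and 115 mm long, loose on the lazy Susan. Origin: centre of its underside.
- brass_bell: Brass hand bell, 60 mm across, 87 mm high, loose on the ledge. Origin: centre of its underside.
- sweet_jar: Amber glass jar with a steel lid, 80 mm across, 120 mm high, loose on the ledge. Origin: centre of its underside.
- mug: White mug, 80 mm across plus a handle, 90 mm high, loose on the ledge. Origin: centre of its underside.

How it is judged:
By the outcome, as a careful person would: the job done as asked, in the order asked, and still so for the second after the job is handed in, with the robot touching nothing.
It also fails if it takes over 54 s, if anything falls off the work surface, if the arm or the gripper's body presses on something with over 40 N, if the wrist force passes 120 N, or if a joint passes its speed limit or range.

## Working session

There is one attempt and no reset: what is moved stays moved. The work goes in short steps, Python scripts to look and compute and a tool call to move; the robot and the scene stay as the last step left them, time stands still between calls to the robot, and variables do not carry over. Pictures are saved under pics/ and viewed, about 8 in all and at most 12, crops included, and the job is handed in when it is done.

Besides the shell and the picture viewer there is one more tool, called after "Request:" as name([rows], argument=value, ...), one row to a line, values as JSON. play_rows: Moves the arm, as the interface text tells. Its arguments: {"type":"object","properties":{"deltas":{"type":"array"},"force":{"type":"number"}},"required":["deltas"]}

```bash
mkdir -p pics; python3 - <<'E'
from bench import r, eyes
import cv2
for n in("scene","top"):
    cv2.imwrite(f"pics/{n}0.png",eyes.snapshot(n)[:,:,::-1]); c=eyes.get_calibration(n); print(n,c)
s=r.sense();print(s)
E
```

```text
scene {'mtx': array([[602.14275425,   0.        , 310.47582756],
       [  0.        , 602.14275425, 229.24705632],
       [  0.        ,   0.        ,   1.        ]]), 'R': array([[-0.89402075,  0.44763005,  0.01882124],
       [ 0.3180791 ,  0.66374124, -0.67695882],
       [-0.31551955, -0.59922859, -0.73578021]]), 't': array([ 564.76639571,  -70.44326431, 1831.87883293])}
top {'mtx': array([[533.13719027,   0.        , 312.85482891],
       [  0.        , 533.13719027, 237.34970276],
       [  0.        ,   0.        ,   1.        ]]), 'R': array([[-0.01530445, -0.99986463,  0.00604103],
       [-0.99623499,  0.01473272, -0.085433  ],
       [ 0.08533244, -0.00732579, -0.9963256 ]]), 't': array([ -47.98447109,  582.38223274, 1535.99057437])}
{'time': 0.1, 'joint_pos': array([-8.05799471e+01,  7.50923102e+00,  8.53217959e+01,  8.80645261e-04,
        8.72627678e+01, -4.89284488e+00]), 'qd': array([ 0.00057725, -0.04694965, -0.20360239, -0.07567053, -0.16029686,
       -0.03836038]), 'joint_efforts': array([-1.35112405e-04, -5.70951641e+01, -5.01942229e+01, -2.42317656e-04,
        7.98809517e-03,  2.23663920e-05]), 'tool_pos': array([ 148.27937903, -580.88532399,  230.37742187]), 'tcp_rot': array([-1.79906622e+02, -8.87635243e-03,  1.43128477e+01]), 'ft_force': array([0.18851584, 1.6526716 , 0.6108974 ]), 'wrist_torque': array([-0.01419495, -0.019313  ,  0.00177113]), 'finger_gap': 85.64080328676907}
```

View pics/scene0.png

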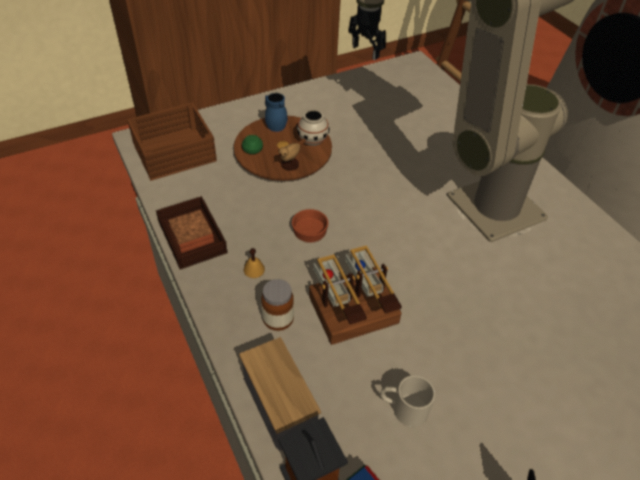

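View pics/top0.png

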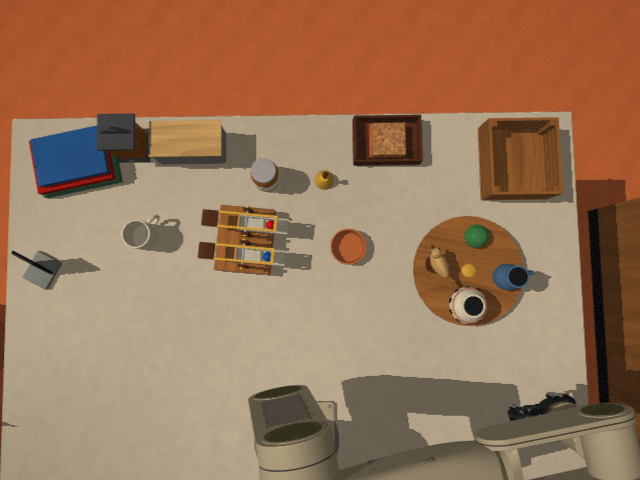

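The top view shows the red sweet in the far lane (270,225), blue in the near lane (266,257), the dish at (349,247), and the paddles at about (209,218) and (207,250). I'll enlarge that area.

```bash
cat > h.py <<'E'
import numpy as np, cv2
from bench import r, eyes
def back(n,u,v,z):
    c=eyes.get_calibration(n); K,R,t=c["mtx"],c["R"],c["t"]
    d=R.T@np.linalg.inv(K)@[u,v,1]; o=-R.T@t
    return o+d*(z-o[2])/d[2]
def proj(n,X):
    c=eyes.get_calibration(n); p=c["mtx"]@(c["R"]@np.array(X,float)+c["t"]); return p[:2]/p[2]
def crop(n,u,v,w,h,k,name,im=None):
    im=eyes.snapshot(n) if im is None else im
    cv2.imwrite(name,cv2.resize(im[v:v+h,u:u+w,::-1],None,fx=k,fy=k,interpolation=cv2.INTER_CUBIC))
E
python3 - <<'E'
from h import *
crop("top",190,150,200,150,4,"pics/c1.png",cv2.imread("pics/top0.png")[:,:,::-1])
crop("scene",230,190,200,150,4,"pics/c2.png",cv2.imread("pics/scene0.png")[:,:,::-1])
E
```

```text
(no output)
```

View pics/c1.png

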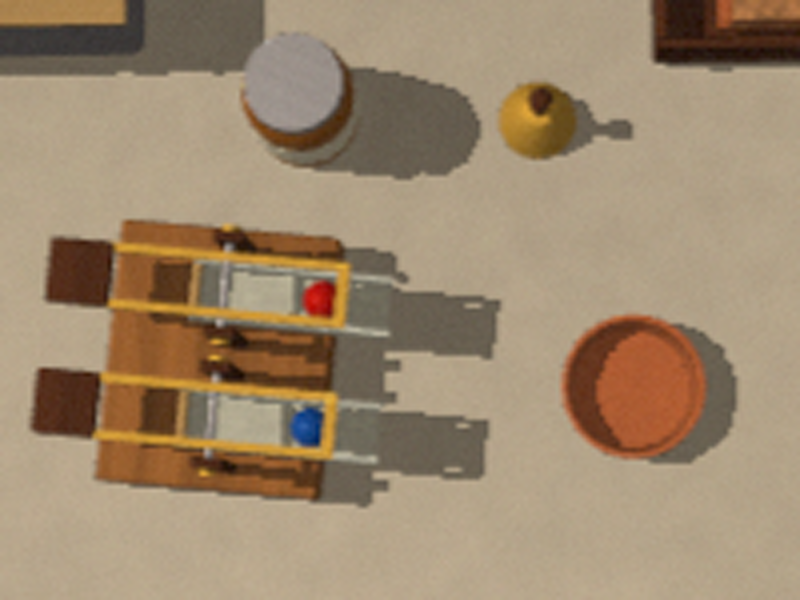

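View pics/c2.png

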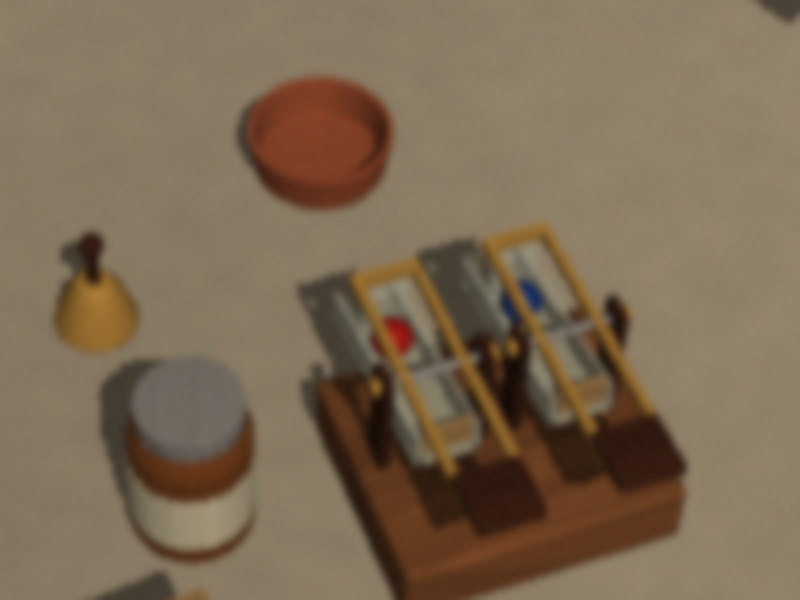

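The crops agree: red is in the far lane, blue in the near one. Both spouts, the base and the paddles are visible, and the bell and jar stand beyond (+x). Next I fit the dispenser pose and locate the dish.

```bash
python3 - <<'E'
from h import *
from scipy.optimize import least_squares
P=[((45,120,132),(80,271)),((-45,120,132),(66,402)),((45,-90,60),(389,305)),((-45,-90,60),(378,432)),
((-95,110,50),(97,478)),((95,110,50),(123,220)),((95,-50,50),(342,240)),((-95,-50,50),(319,498))]
px=lambda q:np.array([190+(q[0]+.5)/4-.5,150+(q[1]+.5)/4-.5])
def W(p,q):
    c,s=np.cos(p[2]),np.sin(p[2]); return np.array([p[0]+c*q[0]-s*q[1],p[1]+s*q[0]+c*q[1],q[2]])
f=least_squares(lambda p:np.concatenate([proj("top",W(p,a))-px(b) for a,b in P]),[500,100,0],x_scale=[100,100,.1])
print(f.x,np.degrees(f.x[2])); print(f.fun.reshape(-1,2).round(1))
for n,q in dict(spb=(45,-90,60),target=(45,-120,0),pad=(45,120,132),padA=(-45,120,132)).items(): print(n,W(f.x,q).round(1), proj("scene",W(f.x,q)).round(0))
us=[((564,386),36),((706,386),36),((635,315),36),((635,460),36)]
print("dish",[back("top",*px(a),z).round(1) for a,z in us])
for n,c,z in (("bell",(538,120),15),("jar",(298,82),120),("blue",(307,427),75)): print(n,back("top",*px(c),z).round(1))
# dish in scene: rim ellipse
d=np.mean([back("top",*px(a),z) for a,z in us],0)
print(d, (proj("scene",d)-[230,190])*4)
E
```

```text
[ 5.74794774e+02  1.10401686e+02 -9.78187431e-02] -5.604601138030174
[[-0.1  0. ]
 [ 0.1  0.1]
 [ 0.4  0.7]
 [ 0.4  0.2]
 [-0.3  0.5]
 [-0.4 -0.6]
 [-0.  -1. ]
 [-0.1  0.1]]
spb [610.8  16.4  60. ] [321. 265.]
target [607.9 -13.4   0. ] [316. 271.]
pad [631.3 225.4 132. ] [355. 311.]
padA [541.7 234.2 132. ] [390. 300.]
dish [array([ 554.3, -107.9,   36. ]), array([ 552.8, -211. ,   36. ]), array([ 605.4, -160.5,   36. ]), array([ 499.9, -158.3,   36. ])]
bell [754.3 -93.   15. ]
jar [762.9  76.4 120. ]
blue [525.3  75.7  75. ]
[ 553.08462369 -159.42609386   36.        ] [321.36049448 122.51905698]
```

```bash
cat >> h.py <<'E'
from scipy.spatial.transform import Rotation as Ro
def plan(target,yaw,n):
    s=r.sense(); p=s["tool_pos"]; R0=Ro.from_euler("xyz",s["tcp_rot"],degrees=True)
    R1=Ro.from_euler("xyz",[180,0,yaw],degrees=True)
    w=(R0.inv()*R1).as_rotvec()/n; d=(np.array(target)-p)/n/1000
    for i in range(n):
        R=R0*Ro.from_rotvec(w*i); print(np.round(R.inv().apply(d),4).tolist(),np.round(w,4).tolist())
    print("now",p.round(1),s["tcp_rot"].round(1),s["ft_force"].round(1),s["time"])
E
python3 -c "
from h import *
plan([520,-248,200],69.4,12)"
```

```text
[0.0369, -0.0192, 0.0026] [-0.0001, -0.0001, -0.0801]
[0.0383, -0.0162, 0.0026] [-0.0001, -0.0001, -0.0801]
[0.0395, -0.0131, 0.0026] [-0.0001, -0.0001, -0.0801]
[0.0404, -0.0099, 0.0026] [-0.0001, -0.0001, -0.0801]
[0.0411, -0.0066, 0.0026] [-0.0001, -0.0001, -0.0801]
[0.0414, -0.0033, 0.0025] [-0.0001, -0.0001, -0.0801]
[0.0416, 0.0, 0.0025] [-0.0001, -0.0001, -0.0801]
[0.0414, 0.0033, 0.0025] [-0.0001, -0.0001, -0.0801]
[0.041, 0.0066, 0.0025] [-0.0001, -0.0001, -0.0801]
[0.0404, 0.0099, 0.0025] [-0.0001, -0.0001, -0.0801]
[0.0395, 0.0131, 0.0025] [-0.0001, -0.0001, -0.0801]
[0.0383, 0.0162, 0.0025] [-0.0001, -0.0001, -0.0801]
now [ 148.3 -580.9  230.4] [-179.9   -0.    14.3] [0.2 1.7 0.6] 0.1
```

Request:
play_rows([
  [[0.037,-0.019,0],[0,0,-0.08],0.4],
  [[0.038,-0.016,0],[0,0,-0.08],0.4],
  [[0.039,-0.013,0],[0,0,-0.08],0.4],
  [[0.04,-0.01,0],[0,0,-0.08],0.4],
  [[0.041,-0.007,0],[0,0,-0.08],0.4],
  [[0.041,-0.003,0],[0,0,-0.08],0.4],
  [[0.042,0,0],[0,0,-0.08],0.4],
  [[0.041,0.003,0],[0,0,-0.08],0.4],
], force=40)

```text
time: 1.1
tool_pos: [396.8, -351.2, 226.4]
tcp_rot: [-179.6, -0.2, 51.8]
ft_force: [0.7, 0.2, 0.2]
finger_gap: 51.5
```

```bash
python3 -c "
from h import *
plan([520,-248,150],69.4,5)"
```

```text
[0.0314, 0.0067, 0.0153] [-0.0014, -0.001, -0.0614]
[0.0309, 0.0086, 0.0153] [-0.0014, -0.001, -0.0614]
[0.0304, 0.0105, 0.0153] [-0.0014, -0.001, -0.0614]
[0.0297, 0.0123, 0.0153] [-0.0014, -0.001, -0.0614]
[0.0289, 0.0141, 0.0153] [-0.0014, -0.001, -0.0614]
now [ 396.8 -351.2  226.4] [-179.6   -0.2   51.8] [0.7 0.2 0.2] 1.1
```

Request:
play_rows([
  [[0.033,0.007,0],[0,0,-0.062],0.4],
  [[0.033,0.009,0],[0,0,-0.062],0.4],
  [[0.032,0.011,0.01],[0,0,-0.062],0.4],
  [[0.03,0.013,0.02],[0,0,-0.062],0.4],
  [[0.028,0.014,0.03],[0,0,-0.062],0.4],
  [[0,0,0],[0,0,0],0.4],
])

```text
time: 1.85
tool_pos: [528.0, -236.9, 162.8]
tcp_rot: [-179.5, -0.4, 70.5]
ft_force: [-0.2, -0.3, -0.8]
finger_gap: 51.2
```

```bash
python3 -c "
from h import *
plan([520,-248,12],69.4,7)"
```

```text
[-0.002, -0.0003, 0.0215] [-0.0013, -0.001, 0.0026]
[-0.002, -0.0004, 0.0215] [-0.0013, -0.001, 0.0026]
[-0.002, -0.0004, 0.0215] [-0.0013, -0.001, 0.0026]
[-0.002, -0.0004, 0.0215] [-0.0013, -0.001, 0.0026]
[-0.002, -0.0004, 0.0215] [-0.0013, -0.001, 0.0026]
[-0.0019, -0.0005, 0.0215] [-0.0013, -0.001, 0.0026]
[-0.0019, -0.0005, 0.0215] [-0.0013, -0.001, 0.0026]
now [ 528.  -236.9  162.8] [-179.5   -0.4   70.5] [-0.2 -0.3 -0.8] 1.85
```

Request:
play_rows([
  [[-0.004,-0.001,0.02],[-0.002,-0.001,0.003],0.4],
  [[-0.004,-0.001,0.025],[-0.002,-0.001,0.003],0.4],
  [[-0.003,0,0.025],[-0.002,-0.001,0.003],0.4],
  [[-0.002,0,0.025],[-0.001,-0.001,0.003],0.4],
  [[-0.001,0,0.025],[-0.001,-0.001,0.003],0.4],
  [[0,0,0.02],[0,0,0.003],0.4],
  [[0,0,0.008],[0,0,0],0.4],
  [[0,0,0.0],[0,0,0],0.4],
])

```text
time: 2.85
tool_pos: [520.9, -255.2, 16.5]
tcp_rot: [179.7, 0.1, 69.0]
ft_force: [0.3, -0.4, 0.1]
finger_gap: 51.1
```

```bash
python3 - <<'E'
from h import *
plan([588.6,-64.9,12],69.4,20)
crop("top",230,150,200,150,4,"pics/c3.png")
E
```

```text
[0.0101, -0.0003, 0.0002] [0.0003, 0.0001, -0.0004]
[0.0101, -0.0003, 0.0002] [0.0003, 0.0001, -0.0004]
[0.0101, -0.0003, 0.0002] [0.0003, 0.0001, -0.0004]
[0.0101, -0.0002, 0.0002] [0.0003, 0.0001, -0.0004]
[0.0101, -0.0002, 0.0002] [0.0003, 0.0001, -0.0004]
[0.0101, -0.0002, 0.0002] [0.0003, 0.0001, -0.0004]
[0.0101, -0.0002, 0.0002] [0.0003, 0.0001, -0.0004]
[0.0101, -0.0002, 0.0002] [0.0003, 0.0001, -0.0004]
[0.0101, -0.0002, 0.0002] [0.0003, 0.0001, -0.0004]
[0.0101, -0.0002, 0.0002] [0.0003, 0.0001, -0.0004]
[0.0101, -0.0002, 0.0002] [0.0003, 0.0001, -0.0004]
[0.0101, -0.0002, 0.0002] [0.0003, 0.0001, -0.0004]
[0.0101, -0.0002, 0.0002] [0.0003, 0.0001, -0.0004]
[0.0101, -0.0002, 0.0002] [0.0003, 0.0001, -0.0004]
[0.0101, -0.0002, 0.0002] [0.0003, 0.0001, -0.0004]
[0.0101, -0.0002, 0.0002] [0.0003, 0.0001, -0.0004]
[0.0101, -0.0002, 0.0002] [0.0003, 0.0001, -0.0004]
[0.0101, -0.0002, 0.0002] [0.0003, 0.0001, -0.0004]
[0.0101, -0.0002, 0.0002] [0.0003, 0.0001, -0.0004]
[0.0101, -0.0002, 0.0002] [0.0003, 0.0001, -0.0004]
now [ 520.9 -255.2   16.5] [1.797e+02 1.000e-01 6.900e+01] [ 0.3 -0.4  0.1] 2.85
```

View pics/c3.png

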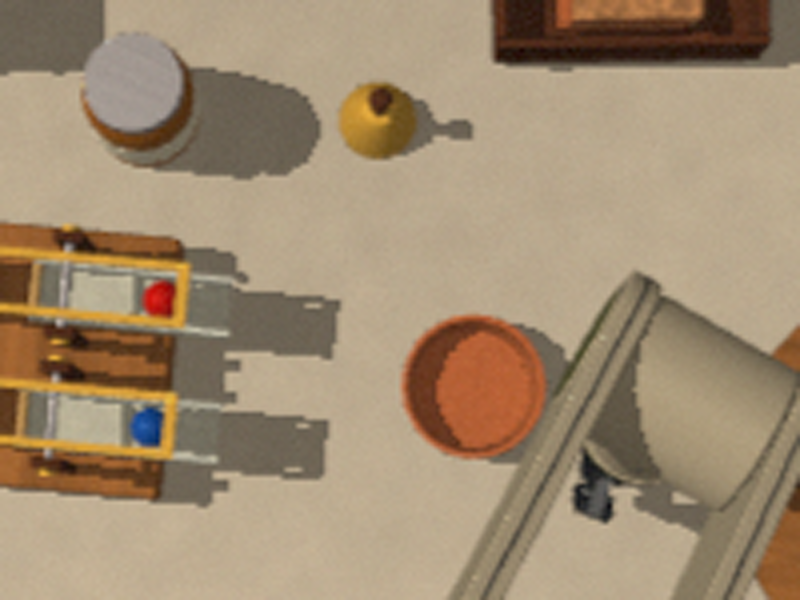

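The hand is behind the dish (centre (475,387) in the crop), and nothing has been disturbed. Now I push.

Request:
play_rows([
  [[0.01,0,0.003],[0,0,0],0.4],
  [[0.011,0,0.001],[0,0,-0.002],0.4],
  [[0.011,0,0],[0,0,-0.002],0.4],
  [[0.011,0,0],[0,0,-0.002],0.4],
  [[0.011,0,0],[0,0,0],0.4],
  [[0.011,0,0],[0,0,0],0.4],
  [[0.011,0,0],[0,0,0],0.4],
  [[0.011,0,0],[0,0,0],0.4],
])

```text
time: 3.9
tool_pos: [556.0, -169.4, 15.3]
tcp_rot: [179.4, 0.2, 69.4]
ft_force: [-0.6, -2.9, 0.1]
finger_gap: 50.7
```

```bash
python3 - <<'E'
from h import *
plan([588.6,-64.9,13],69.4,1)
E
```

```text
[0.1093, -0.0063, 0.0019] [0.0102, 0.0032, -0.0005]
now [ 556.  -169.4   15.3] [179.4   0.2  69.4] [-0.6 -2.9  0.1] 3.9
```

Request:
play_rows([
  [[0.011,-0.001,0],[0.002,0,0],0.4],
  [[0.011,-0.001,0],[0.002,0,0],0.4],
  [[0.011,-0.001,0],[0.002,0,0],0.4],
  [[0.011,-0.001,0],[0.001,0,0],0.4],
  [[0.011,-0.001,0],[0.001,0,0],0.4],
  [[0.01,-0.001,0],[0,0,0],0.4],
  [[0.01,0,0],[0,0,0],0.4],
  [[0.007,0,0],[0,0,0],0.4],
])

```text
time: 4.9
tool_pos: [581.0, -84.9, 15.2]
tcp_rot: [179.9, 0.2, 69.4]
ft_force: [0.1, -1.0, 0.8]
finger_gap: 51.0
```

```bash
python3 - <<'E'
from h import *
plan([588.6,-64.9,13],69.4,1)
crop("top",210,170,160,120,5,"pics/c4.png")
crop("scene",240,180,160,120,5,"pics/c4s.png")
E
```

```text
[0.0214, 0.0001, 0.0021] [0.0019, 0.0035, -0.0003]
now [581.  -84.9  15.2] [179.9   0.2  69.4] [ 0.1 -1.   0.8] 4.9
```

View pics/c4.png

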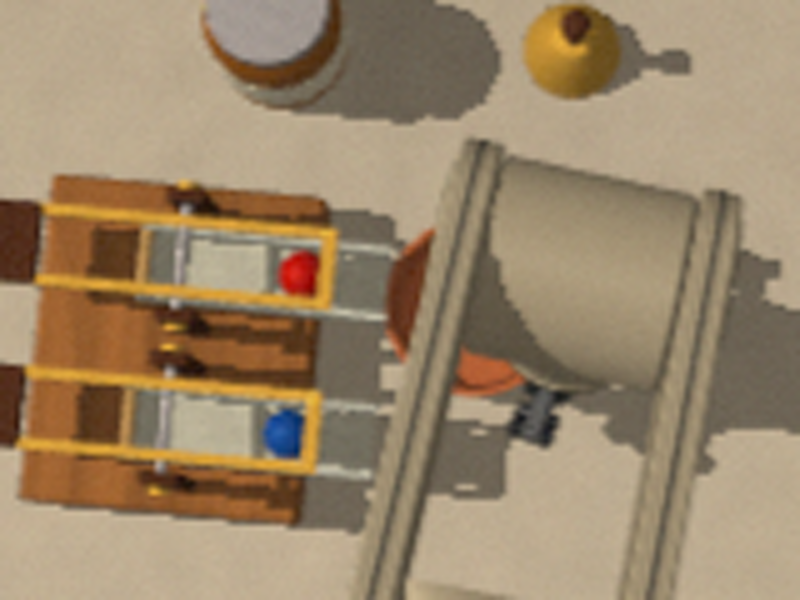

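The dish shows its left rim at (388,300) and near rim at (482,396). Both are useful for its centre.

```bash
python3 - <<'E'
from h import *
px=lambda q:(210+(q[0]+.5)/5-.5,170+(q[1]+.5)/5-.5)
a=back("top",*px((387,305)),36);b=back("top",*px((480,397)),36)
print("y",a[1]-53,"x",b[0]+53)
E
```

```text
y -34.73784583622138 x 600.042372555125
```

View pics/c4s.png

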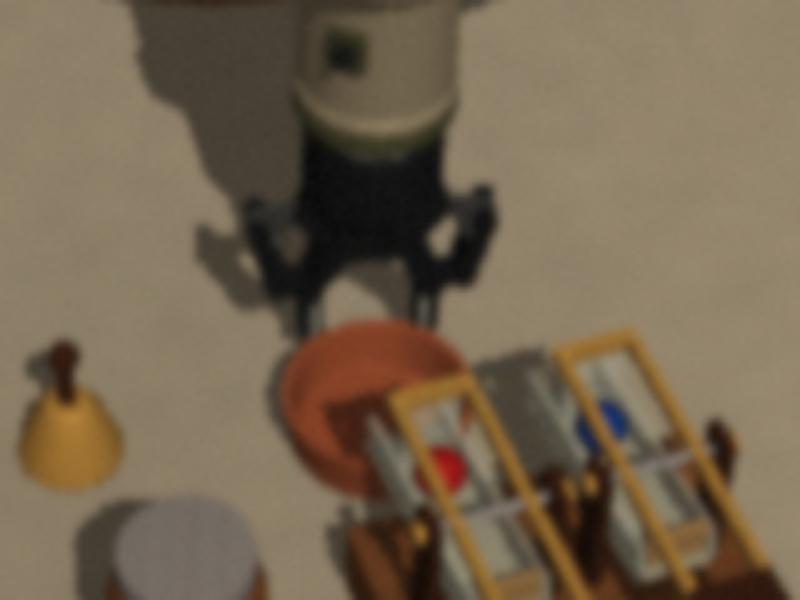

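The scene view confirms the dish is seated against both fingers, just entering under the red lane. It is at (600,-35), so 21 mm remain.

Request:
play_rows([
  [[0.006,0,0],[0,0,0],0.4],
  [[0.006,0,0],[0,0,0],0.4],
  [[0.005,0,0],[0,0,0],0.4],
  [[0.003,0,0],[0,0,0],0.4],
  [[0,0,0],[0,0,0],0.4],
])

```text
time: 5.62
tool_pos: [588.4, -65.3, 15.0]
tcp_rot: [179.9, 0.2, 69.4]
ft_force: [-0.9, -1.5, 0.4]
finger_gap: 51.2
```

Request:
play_rows([
  [[-0.006,0,0],[0,0,0],0.4],
  [[-0.012,0,0],[0,0,0],0.4],
  [[-0.02,0,0],[0,0,0],0.4],
  [[-0.02,0,-0.01],[0,0,0],0.4],
  [[-0.01,0,-0.04],[0,0,0],0.4],
  [[0,0,-0.06],[0,0,0],1],
  [[0,0,-0.06],[0,0,0],1],
  [[0,0,-0.05],[0,0,0],1],
])

```text
time: 6.62
tool_pos: [556.8, -137.3, 238.2]
tcp_rot: [-179.5, 0.2, 69.1]
ft_force: [0.6, -0.5, -0.2]
finger_gap: 0.4
```

```bash
python3 - <<'E'
from h import *
plan([632,231,225],84,8)
crop("top",210,170,160,120,5,"pics/c5.png")
E
```

```text
[0.0464, -0.0076, 0.0015] [-0.0011, 0.0004, -0.0325]
[0.0466, -0.0061, 0.0015] [-0.0011, 0.0004, -0.0325]
[0.0468, -0.0046, 0.0015] [-0.0011, 0.0004, -0.0325]
[0.0469, -0.0031, 0.0016] [-0.0011, 0.0004, -0.0325]
[0.047, -0.0016, 0.0016] [-0.0011, 0.0004, -0.0325]
[0.047, -0.0, 0.0016] [-0.0011, 0.0004, -0.0325]
[0.047, 0.0015, 0.0016] [-0.0011, 0.0004, -0.0325]
[0.0469, 0.003, 0.0016] [-0.0011, 0.0004, -0.0325]
now [ 556.8 -137.3  238.2] [-179.5    0.2   69.1] [ 0.6 -0.5 -0.2] 6.625
```

View pics/c5.png

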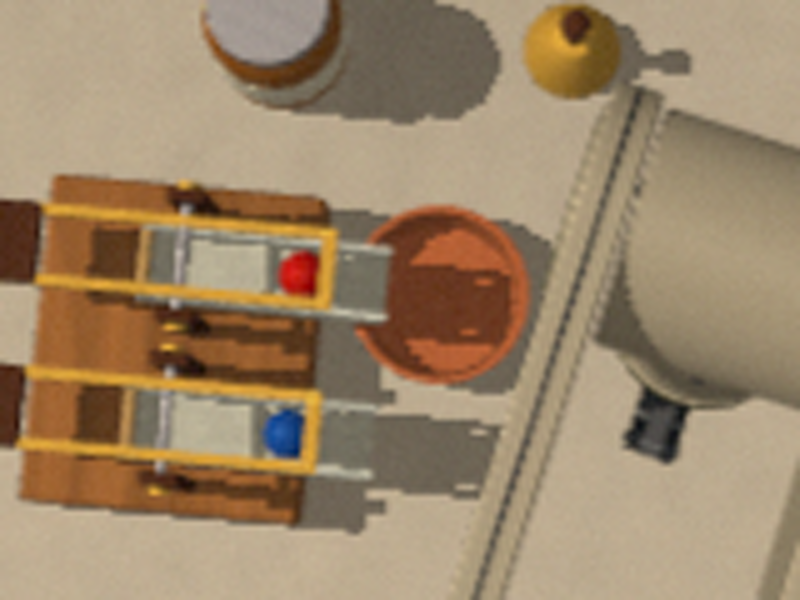

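The dish centre is at (442,294), with the lip of the red lane at 388. That is about 30 mm beyond the lip and in line with the lane, so it stands right. Now to the paddle.

Request:
play_rows([
  [[0.045,-0.008,0],[-0.001,0,-0.032],1],
  [[0.046,-0.006,0],[-0.001,0,-0.032],1],
  [[0.046,-0.005,0],[-0.001,0,-0.032],1],
  [[0.046,-0.003,0],[-0.001,0,-0.032],1],
  [[0.046,-0.002,0],[-0.001,0,-0.032],1],
  [[0.045,0,0],[-0.001,0,-0.032],1],
  [[0.04,0.001,0],[-0.001,0,-0.032],1],
  [[0.03,0.001,0],[-0.001,0,-0.032],1],
])

```text
time: 7.68
tool_pos: [631.3, 195.5, 254.6]
tcp_rot: [178.7, 0.4, 83.4]
ft_force: [0.6, -0.2, -0.3]
finger_gap: -0.1
```

```bash
python3 -c "
from h import *
plan([632,231,160],84,3)"
```

```text
[0.012, -0.0019, 0.0314] [0.0078, 0.0025, -0.0034]
[0.0119, -0.0016, 0.0314] [0.0078, 0.0025, -0.0034]
[0.0119, -0.0013, 0.0315] [0.0078, 0.0025, -0.0034]
now [631.3 195.5 254.6] [178.7   0.4  83.4] [ 0.6 -0.2 -0.3] 7.675
```

Request:
play_rows([
  [[0.018,-0.002,0.015],[0.008,0.002,-0.003],1],
  [[0.012,-0.001,0.03],[0.008,0.002,-0.003],1],
  [[0.004,-0.001,0.03],[0.006,0.002,-0.003],1],
  [[0,0,0.015],[0,0,0],1],
  [[0,0,0],[0,0,0],1],
])

```text
time: 8.3
tool_pos: [632.1, 226.5, 159.5]
tcp_rot: [-179.9, 0.1, 83.7]
ft_force: [-0.4, -0.4, 0.0]
finger_gap: -0.2
```

```bash
python3 - <<'E'
from h import *
plan([632,231,89],84.4,1)
crop("scene",270,200,160,120,5,"pics/c6.png")
E
```

```text
[0.0047, -0.0005, 0.0705] [-0.0013, 0.0023, -0.0119]
now [632.1 226.5 159.5] [-1.799e+02  1.000e-01  8.370e+01] [-0.4 -0.4  0. ] 8.3
```

View pics/c6.png

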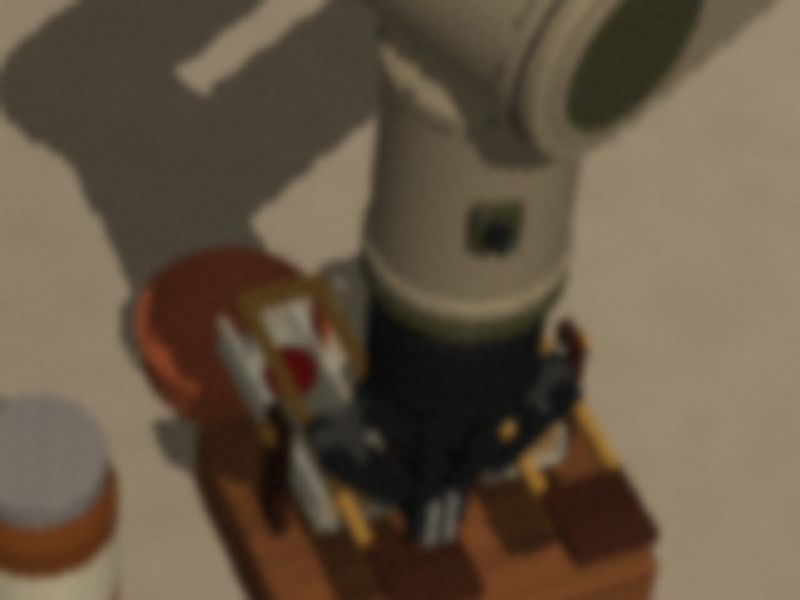

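The shut fingertips are over the red lane's paddle, at (440,540). The finger linkages are well above both rockers, and the dish and sweet are unchanged. Now I press.

Request:
play_rows([
  [[0.004,0,0.01],[0,0,-0.005],1],
  [[0.002,0,0.01],[0,0,-0.005],1],
  [[0,0,0.01],[0,0,0],1],
  [[0,0,0.01],[0,0,0],1],
  [[0,0,0.01],[0,0,0],1],
  [[0,0,0.008],[0,0,0],1],
  [[0,0,0.006],[0,0,0],1],
])

```text
time: 9.22
tool_pos: [636.2, 232.5, 97.4]
tcp_rot: [179.6, 0.0, 84.3]
ft_force: [-0.7, -0.9, 4.7]
finger_gap: 0.0
```

Request:
play_rows([
  [[0,0,0.004],[0,0,0],1],
  [[0,0,0.003],[0,0,0],1],
  [[0,0,0.001],[0,0,0],1],
  [[0,0,0],[0,0,0],1],
])

```text
time: 9.72
tool_pos: [636.7, 232.6, 89.5]
tcp_rot: [179.6, -0.0, 84.3]
ft_force: [-0.4, -0.3, 4.1]
finger_gap: 0.1
```

```bash
python3 - <<'E'
from h import *
print(r.sense()["tool_pos"],r.sense()["ft_force"])
crop("scene",270,200,160,120,5,"pics/c7.png")
E
```

```text
[636.67614672 232.5633047   89.46562291] [-0.42076092 -0.32751575  4.09772361]
```

View pics/c7.png

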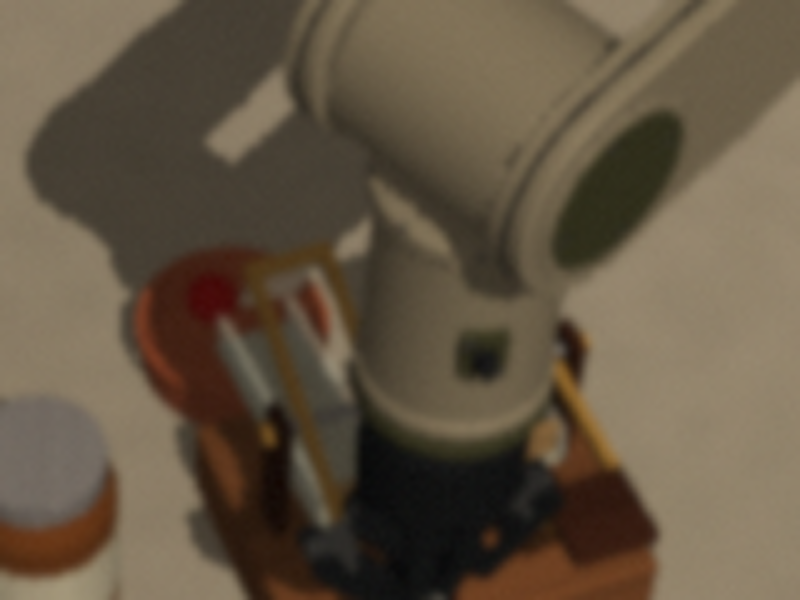

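The red sweet has left the lane and is over the dish, at (213,297), and the gate frame is raised. I'll let it settle, then release gently.

Request:
play_rows([
  [[0,0,0],[0,0,0],1],
  [[0,0,0],[0,0,0],1],
  [[0,0,0],[0,0,0],1],
  [[0,0,-0.01],[0,0,0],1],
  [[0,0,-0.012],[0,0,0],1],
  [[0,0,-0.015],[0,0,0],1],
  [[0,0,-0.02],[0,0,0],1],
  [[0,0,-0.03],[0,0,0],1],
])

```text
time: 10.78
tool_pos: [634.5, 232.9, 179.5]
tcp_rot: [179.8, 0.0, 84.3]
ft_force: [0.6, 0.6, -0.1]
finger_gap: 0.1
```

Request:
play_rows([
  [[0,0,-0.05],[0,0,0],1],
  [[0,0,-0.04],[0,0,0],1],
  [[0.04,0,-0.02],[0,0,0],1],
  [[0.05,0,0],[0,0,0],1],
  [[0.05,0,0],[0,0,0],1],
  [[0.05,0,0],[0,0,0],1],
  [[0.03,0,0],[0,0,0],1],
  [[0,0,0],[0,0,0],1],
])

```text
time: 11.78
tool_pos: [657.9, 454.1, 307.9]
tcp_rot: [179.1, -0.1, 84.0]
ft_force: [-0.5, -0.8, 0.4]
finger_gap: 0.3
```

```bash
python3 - <<'E'
from h import *
s=r.sense();print(s["tool_pos"],s["ft_force"],s["time"])
t=eyes.snapshot("top"); c=eyes.snapshot("scene")
a=cv2.resize(t[140:300,170:370],None,fx=4,fy=4)[:600,:400]
k=lambda im,u,v,w,h,f:cv2.resize(im[v:v+h,u:u+w],None,fx=f,fy=f,interpolation=cv2.INTER_CUBIC)
L=k(t,190,190,133,100,3); Rr=k(c,270,200,133,100,3)
cv2.imwrite("pics/f.png",np.vstack([np.hstack([L,Rr]),np.hstack([k(t,0,80,640,399,.625)[:249,:399],k(t,400,190,133,83,3)[:249,:399]])])[:,:,::-1])
E
```

```text
[657.87448608 454.14775155 307.87063211] [-0.52284926 -0.8225097   0.39767423] 11.775
```

View pics/f.png

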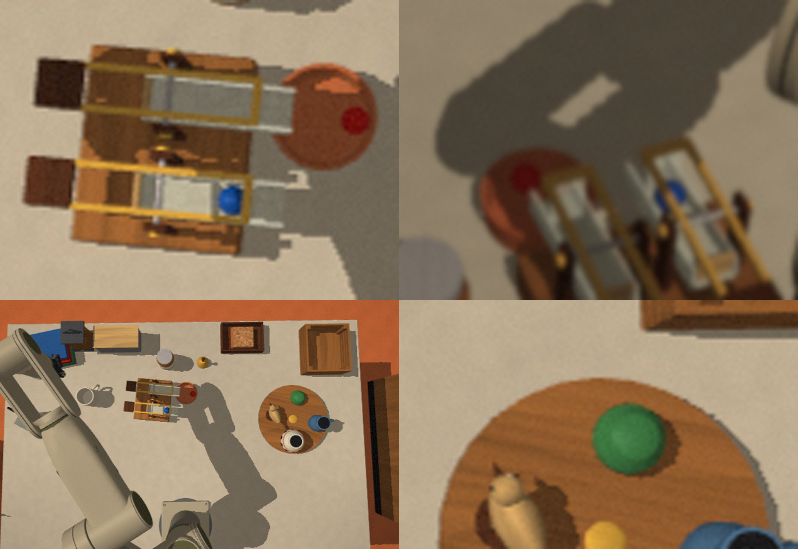

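The red sweet lies in the dish (355,120), the paddle is back up, and blue is still behind its gate (230,199). The Susan and the other objects look unchanged, and the hand is clear.

```bash
python3 -c "
from bench import r
print(r.hand_in())"
```

```text
the job is handed in; nothing more can be done
None
```

The red sweet is in the dish and the job is handed in, at about 12 s on the robot's clock. The red sweet was in lane b. I pushed the dish with both half-open fingers until it stood about 30 mm beyond that lane's lip, in line with it. I then pressed paddle b with the shut fingertips to about rocker angle 0.43 (estimated from fingertip height), with about 4–5 N on the wrist, and let it come back up.

The last pictures showed the red sweet lying in the dish, paddle b back up with its gate down, and the blue sweet still behind its gate. The lazy Susan's items, bell, jar and mug looked unmoved by eye; I did not measure them. The arm was well clear and the wrist force near zero. No check failed or disagreed.

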